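# Set the shaker timer to the red mark and start it

### The job

Push the finger post of the bench shaker's black timer dial round, gently and without gripping it, until the white index line on the dial lines up with the red marker line on the scale and stays there. Then press the green start button fully down and let it come back up. Grip and lift nothing, and leave the red marker, the dish on the platform, the tape roll and the pen where they are.

Things in the scene. Friction and masses are not known exactly. Their poses are not given: they have to be found in the camera images.
- shaker: Bench shaker, white housing 300 x 250 mm (own x, y), 55 mm high, fixed. Origin: centre of its underside; x to its back, y left, z up. The front half is a flat deck at 55 mm with the timer dial (left) and start button (right); the back half carries a platform with rubber top at 71 mm, its front edge 13 mm behind the origin.
- timer_dial: Black dial, 120 mm across; turns on a vertical axis with friction only (about 1.5 N at the post) and stays where left. Origin: on the axis at deck height, 70 mm front and 40 mm left of the shaker's; its flat top is 13 mm higher. Own +y: along the white index line (3 mm wide, out to the rim). Own -y: to the finger post. The red line starts 30 to 135 degrees clockwise (from above) of the index.
- index_end (a point): Outer end of the white index line: on the dial's rim, 60 mm from the axis, at the height of the dial's top (13 mm above the deck).
- post_top (a point): Centre of the top of the finger post (43 mm above the deck), an upright metal pin 14 mm thick, 30 mm tall above the dial's top, 40 mm from the dial's axis, opposite the index line.
- time_marker: Grey ring, 131 mm across, under the dial, with a red line 3 mm wide that sticks out past the dial's rim (61 to 77 mm from the axis, top 7 mm above the deck, lower than the dial's top). Same origin and axis as the dial; own +y points along the red line. It keeps its place unless pushed.
- red_line (a point): The point on the dial's rim circle (60 mm from the axis, 13 mm above the deck) in the direction of the red line: index_end coincides with it when the two lines line up.
- start_button_top (a point): Centre of the top of the round green start button, 32 mm across, in a dark housing on the deck. It is pressed straight down.
- start_button (a joint): How far the start button is pressed in, m: 0 up, 0.006 fully down; its spring needs about 4 N at the bottom and brings it back up.
- lab_tap: Fixed swan-neck tap on the left: keep the arm clear of it. Origin: 70 mm below the worktop under the middle of its arch. The arch stands in a plane across the robot's view, from 120 mm left to 130 mm right of the origin, tube 23 mm thick, its highest point 385 mm above the worktop.
- dish: Closed round petri dish with green agar, 88 mm across, 14 mm high, lying loose on the shaker's platform. Origin: centre of its underside.
- tape_roll: Roll of tan tape lying flat, 96 mm across, 25 mm high, loose on the worktop to the left. Origin: centre of its underside.
- marker_pen: White pen with a red cap, 135 mm long along its own y, 17 mm thick, loose on the worktop at the front right. Origin: centre of its underside.

How it is judged:
On the way, in this order (a step that is already met when the one before it is completed fails the run):
1. the dial's white index line stands still at the red line (distance between index_end and red_line below 0.005 m and angular speed of timer_dial below 0.05 rad/s), for 0.3 s.
2. the start button is pressed down (value of joint start_button above 0.0045 m), for 0.05 s.
3. the start button has come back up (value of joint start_button below 0.0015 m), for 0.1 s.
At the end, for the whole second after the job is handed in: Index line at the red line (within 5 mm at the rim) and dial at rest; start button pressed at least 4.5 mm after that and up again (under 1.5 mm in); red line within 4 mm of its start, dish within 15 mm, tape roll and pen within 20 mm (all of step 1 and value of joint start_button below 0.0015 m and distance of red_line from where it was at the start of the episode below 0.004 m and distance of dish from where it was at the start of the episode below 0.015 m and distance of each of tape_roll, marker_pen from where it was at the start of the episode below 0.02 m); the robot touches nothing.
It fails at once if the start button is pressed while the dial is not at the red line (value of joint start_button above 0.003 m and distance between index_end and red_line above 0.006 m).
It fails at once if the dial or its post is gripped or pushed hard (over 18 N) (contact force between the fingers and timer_dial above 18 N).
It fails at once if the red marker is moved (distance of red_line from where it was at the start of the episode above 0.006 m).
It fails at once if the dish, the tape roll or the pen is lifted, carried or knocked (distance of dish from where it was at the start of the episode above 0.02 m or distance of any of tape_roll, marker_pen from where it was at the start of the episode above 0.025 m).
It also fails if it takes over 50 s, if anything falls off the work surface, if the arm or the gripper's body presses on something with over 40 N, if the wrist force passes 120 N, or if a joint passes its speed limit or range.

### The arm

A 6-joint arm with a two-finger parallel gripper is mounted at the origin on a cart in front of the work surface, level with it; the furniture and walls round the work are solid. World frame = base frame: x ahead of the robot, y to its left, z up, the work surface at z = 0. Lengths are in m, angles in rad, forces in N, time in s.
With the tool pointing down it reaches from about 0.425 to 0.95 m from the base axis. Payload 3.5 kg.
Tool frame: the origin (TCP) lies midway between the tips of the shut fingers; the grasp point (between the pads) lies 19 mm behind it; z points along the fingers, y is the line along which they close (so a half turn about z gives the same grasp; the last joint's range is limited). The gripper opens to 85 mm and grips with 20 to 120 N. Pads are 22 mm wide; open, the fingers measure 114 mm over their backs; the gripper's body (76 mm by 85 mm) begins 54 mm behind the grasp point. The pads swing forward as they close: fully open they stand 13 mm farther back than shut.
Start: joints at [1.079, 0.286, 1.577, -0, 1.279, -0.15], TCP at [0.226, 0.636, 0.231] pointing down, gripper open.
Joint ranges: [-2.77, 2.77], [-0.9, 2.22], [0.21, 2.48], [-1.53, 4.67], [0.24, 2.81], [-2.84, 2.84]. Speed limits (rad/s): [2.79, 2.79, 3.14, 3.14, 3.14, 3.14].

### API

Orientations are given as a rotation vector (axis times angle).
In Python, from cell import env gives the robot as it stands.
- The arm moves only by the tool play_rows, never from a script. Its argument "rows" is a list of rows, each a list of 3 entries, a list of its own where there are three numbers: the shift along the tool's x, y, z each as a share of 30 cm, from -1 to 1, then the turn, a rotation vector about the tool's x, y, z each as a share of 2 rad, from -1 to 1, then the opening, from 0 (shut) to 1 (fully open). A call has 1 to 8 rows; each row shifts and turns the commanded pose from where the row before left it, along the tool's axes as they then stand; what a row does not reach is not made up. A row lasts 1/8 s, in which the tool goes at most 62.5 mm and 10.7 degrees, less where a joint would pass 70% of its speed; a pose out of reach is approached as far as the arm can. A call with a number of a shift or a turn outside -1 to 1 is refused whole. A call with a gripper value outside its range is refused whole. The fingers move at their own pace and stop on an object; the grip force is fixed at half the most. Time passes only in rows, so rows that do not move let the fingers close. It gives the time, the measured TCP pose, the force, the opening and the grip force at its end, in the units of the state.
- env.observe(): the state, without advancing time (a new reading comes with each control period).
- env.snapshot(name): name is "scene" or "top"; returns the picture (480x640x3 uint8, blue, green, red); there is no depth.
- env.camera_params(name): a dict with "fx", "fy", "cx", "cy" (pixels), "position" and "orientation" of the camera in the world. Camera axes: x right, y down, z forward; pixel columns grow to the right and rows downward; lengths in m; the calibration is good to about 2 mm. A picture is of the moment at which its call begins. camera_params takes no time and is no camera call.
- env.finish_job(): hands the job in; it is judged then, once.
Trained networks look in the newest picture that a camera, given by its name, has taken for a name from the list of things; names that differ only in an ending like _2 or _b are one class to them, and where a whole thing is asked for, a point or a joint stands for the part that bears it (a point fixed in the world has none). Each returns a list of dicts, best first, with "conf" (0 to 1); they miss things now and then, are a little off and sometimes report something else, mostly with a low value. They report only what shows in the picture. A call takes as long as a camera call.
- env.trace(thing, camera): "region" (480x640 bool, what is visible of it) and "uv" ([column, row] in pixels, amid what is visible of it).
The state is a dict: "t": time; "joints": joint angles; "joint_velocities": joint speeds; "tau": joint torques, N m; "eef_pos": TCP position; "tool_rot": TCP orientation; "force": force on the tool from outside, world axes, zero at the start; "moment": the same for the moment, N m; "gripper_width": finger opening in m; "finger_force": force on a finger pad.
Only numpy, scipy, OpenCV 4.12 (cv2) and the standard library are available. Lean on these libraries where they do the work, as an engineer would, in place of code of your own. Each camera call takes 0.05 s, during which the arm holds its last target. There are 200 camera calls.

## Working session

There is one attempt and no reset: what is moved stays moved. The work goes in short steps, Python scripts to look and compute and a tool call to move; the robot and the scene stay as the last step left them, time stands still between calls to the robot, and variables do not carry over. Pictures are saved under pics/ and viewed, at most 10 in all, crops included, and the job is handed in when it is done.

Besides the shell and the picture viewer there is one more tool, called in YAML: its name, and indented under it one key for each argument. play_rows: Moves the arm, as the interface text tells. Its arguments: {"type":"object","properties":{"rows":{"type":"array","items":{"type":"array"}}},"required":["rows"]}

```bash
mkdir -p pics; ls
cat > h.py <<'E'
import numpy as np, cv2
from scipy.spatial.transform import Rotation as R
from cell import env
def cam(n):
    p=env.camera_params(n); o=np.array(p["orientation"],float)
    M=o if o.shape==(3,3) else (R.from_rotvec(o).as_matrix() if o.size==3 else R.from_quat(o).as_matrix())
    return p,M,np.array(p["position"])
def ray(n,uv,z):
    p,M,c=cam(n); d=M@np.array([(uv[0]-p["cx"])/p["fx"],(uv[1]-p["cy"])/p["fy"],1.]); return c+d*(z-c[2])/d[2]
def proj(n,X):
    p,M,c=cam(n); q=M.T@(np.array(X)-c); return np.array([p["fx"]*q[0]/q[2]+p["cx"],p["fy"]*q[1]/q[2]+p["cy"]])
E
python3 - <<'E'
from h import *
for n in ("scene","top"):
    im=env.snapshot(n); cv2.imwrite(f"pics/{n}0.png",im); print(n,env.camera_params(n))
    for t in ("timer_dial","time_marker","start_button_top","post_top","shaker"):
        print(t,[(round(d["conf"],2),np.round(d["uv"],1),int(d["region"].sum())) for d in env.trace(t,n)[:2]])
print(env.observe())
E
```

```text
pics
scene {'fx': 621.0717514079151, 'fy': 621.0717514079151, 'cx': 318.02713196839517, 'cy': 242.39110249683065, 'position': array([-0.27462585,  0.60795479,  1.32520223]), 'orientation': array([-1.1272155 ,  2.48699086, -0.85740973])}
timer_dial [(0.62, array([337.8, 200.5]), 1160)]
time_marker [(0.68, array([338.3, 218.9]), 89), (0.27, array([322. , 160.8]), 581)]
start_button_top [(0.41, array([376.8, 175.4]), 74)]
post_top [(0.7, array([336.3, 203.2]), 1163)]
shaker [(0.96, array([335.1, 189.9]), 7430)]
top {'fx': 519.6503920293708, 'fy': 519.6503920293708, 'cx': 325.63528722332217, 'cy': 236.84397434859855, 'position': array([ 0.37908453, -0.0265369 ,  1.17182073]), 'orientation': array([-2.17336467,  2.16788957, -0.15780385])}
timer_dial [(0.85, array([378.3, 219.4]), 2323)]
time_marker [(0.8, array([359.2, 235.7]), 332)]
start_button_top [(0.57, array([441.1, 221.5]), 196)]
post_top [(0.6, array([383.1, 219.8]), 2338)]
shaker [(0.88, array([390.6, 196.6]), 13858), (0.32, array([410. , 151.6]), 1354)]
{'t': 0.6, 'joints': array([ 1.07902536e+00,  2.86295794e-01,  1.57671539e+00,  8.90389647e-06,
        1.27861896e+00, -1.50014213e-01]), 'joint_velocities': array([-0.0005379 ,  0.00157237, -0.00011004, -0.00054572,  0.00122641,
        0.00160579]), 'tau': array([-4.60141873e-04, -4.05659187e+01, -2.92742246e+01, -9.99833901e-05,
        5.91753087e-04,  5.14720725e-06]), 'eef_pos': array([0.2261886 , 0.63594818, 0.23131933]), 'tool_rot': array([-5.34222132e-01, -3.09581750e+00,  5.16648567e-05]), 'force': array([ 0.31426294,  0.89321807, -0.40802459]), 'moment': array([-0.03429768,  0.00349564, -0.06946976]), 'finger_force': 0.0, 'gripper_width': 0.08538613148370164}
```

Run:
```python
from h import *
a=cv2.imread("pics/top0.png")
cv2.imwrite("pics/topc.png",cv2.resize(a[140:290,280:480],(800,600),interpolation=cv2.INTER_CUBIC))
```

```text
(no output)
```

View pics/topc.png

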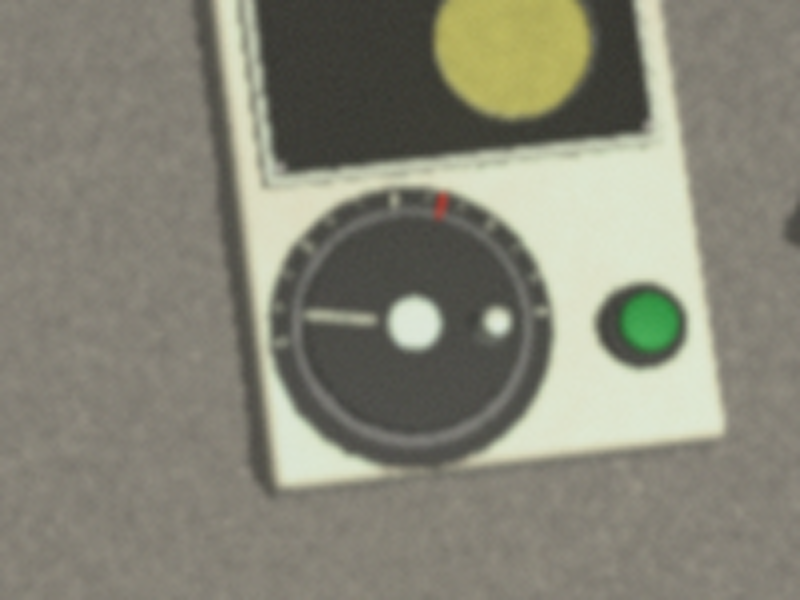

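View pics/scene0.png

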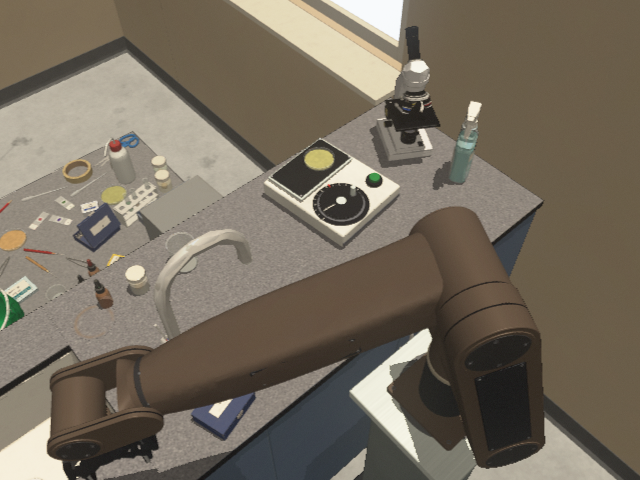

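View pics/top0.png

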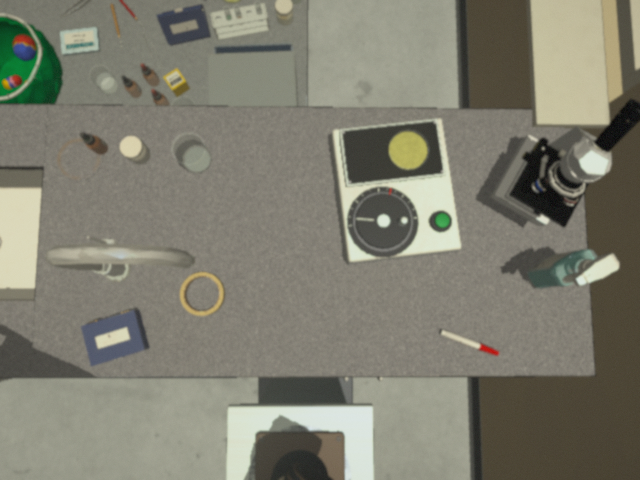

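The top view shows the shaker with the dial hub at about (383.5, 220.8). The index points left, to (356, 219), the red line is at (390.5, 191), the post is at (404.5, 220) and the green button at (442.5, 220). The tap is at upper left, between the arm's start position and the shaker.

```bash
cat >> h.py <<'E'
def cen(n,mask,off=(0,0)):
    m=cv2.moments(mask.astype(np.uint8),True); return np.array([m["m10"]/m["m00"],m["m01"]/m["m00"]])+off
E
python3 - <<'E'
from h import *
im=cv2.imread("pics/top0.png"); hsv=cv2.cvtColor(im,cv2.COLOR_BGR2HSV)
f=np.zeros(im.shape[:2],bool); f[182:262,345:460]=1
red=f&((hsv[...,0]<8)|(hsv[...,0]>172))&(hsv[...,1]>110); g=f&(hsv[...,0]>45)&(hsv[...,0]<80)&(hsv[...,1]>120)
def br(c,r,t=140):
    m=np.zeros(im.shape[:2],np.uint8); cv2.circle(m,c,r,1,-1); return (m>0)&(im.min(2)>t)
hub=cen("top",br((383,221),9)); post=cen("top",br((404,220),5)); 
m=np.zeros_like(f); m[212:226,357:374]=1
idx=m&(im.min(2)>110); ii=np.argwhere(idx)[:,::-1]
print(red.sum(),g.sum(),idx.sum(),hub,post)
H=ray("top",hub,.068); P=ray("top",post,.098); Rd=ray("top",cen("top",red),.062); B=ray("top",cen("top",g),.075); I=ray("top",ii.mean(0),.068)
for k,v in dict(H=H,P=P,Rd=Rd,B=B,I=I).items():
    d=(v-H)[:2]; print(k,np.round(v,4),"r",round(np.hypot(*d),4),"ang",round(np.degrees(np.arctan2(d[1],d[0])),1))
for n in ("scene",):
    s=cv2.imread("pics/scene0.png"); 
    for t,X in dict(H=H,P=P,B=B,Rd=Rd,I=I).items(): print(t,proj(n,X))
tp=env.snapshot("top"); r=env.trace("lab_tap","top")
for d in r[:2]:
    ys,xs=np.where(d["region"]); print(d["conf"],xs.min(),xs.max(),ys.min(),ys.max(),ray("top",d["uv"],.35))
# corners of housing from white mask
w=(env.trace("shaker","top")[0]["region"]).astype(np.uint8); c=max(cv2.findContours(w,0,2)[0],key=cv2.contourArea)
print([np.round(ray("top",p,.055)[:2],3) for p in cv2.boxPoints(cv2.minAreaRect(c))])
E
```

```text
15 156 47 [383.20149254 220.26865672] [403.87878788 220.06060606]
H [ 0.5494 -0.1777  0.068 ] r 0.0 ang 0.0
P [ 0.5454 -0.2172  0.098 ] r 0.0396 ang -95.8
Rd [ 0.6154 -0.1938  0.062 ] r 0.068 ang -13.7
B [ 0.5495 -0.303   0.075 ] r 0.1253 ang -89.9
I [ 0.5524 -0.1383  0.068 ] r 0.0395 ang 85.7
H [340.65591484 200.23719997]
P [352.63197049 186.43267165]
B [373.81451907 176.45625817]
Rd [328.92120285 185.68175547]
I [329.11612556 206.81126715]
[array([ 0.755, -0.063]), array([ 0.789, -0.322]), array([ 0.486, -0.348]), array([ 0.456, -0.098])]
```

```bash
cat >> h.py <<'E'
def rows(targets,maxd=.057):
    """targets: (pos, psi deg tool x heading); prints rows from the present pose"""
    o=env.observe(); p=np.array(o["eef_pos"]); Rm=R.from_rotvec(o["tool_rot"])
    print("at",np.round(p,4),"psi",np.degrees(np.arctan2(*Rm.as_matrix()[[1,0],0])).round(1))
    for X,psi in targets:
        c,s=np.cos(np.radians(psi)),np.sin(np.radians(psi))
        G=R.from_matrix(np.array([[c,s,0],[s,-c,0],[0,0,-1]]))
        tot=(Rm.inv()*G).as_rotvec(); d=np.array(X)-p
        n=int(max(1,np.ceil(np.linalg.norm(d)/maxd),np.ceil(np.linalg.norm(tot)/.17)))
        for k in range(n):
            print(n,np.round(Rm.inv().apply(d/n)/.3,4).tolist(),np.round(tot/n/2,4).tolist()); Rm=Rm*R.from_rotvec(tot/n)
        p=np.array(X)
E
python3 - <<'E'
from h import *
rows([((.226,.636,.5),160.4),((.5,.35,.5),165),((.577,-.215,.4),174)])
E
```

```text
at [0.2262 0.636  0.2314] psi 160.4
5 [0.0001, -0.0, -0.1791] [0.0, 0.0, 0.0]
5 [0.0001, -0.0, -0.1791] [0.0, 0.0, 0.0]
5 [0.0001, -0.0, -0.1791] [0.0, 0.0, 0.0]
5 [0.0001, -0.0, -0.1791] [0.0, 0.0, 0.0]
5 [0.0001, -0.0, -0.1791] [0.0, 0.0, 0.0]
7 [-0.1686, -0.0845, 0.0] [-0.0, -0.0, -0.0057]
7 [-0.1676, -0.0865, 0.0] [-0.0, -0.0, -0.0057]
7 [-0.1666, -0.0884, 0.0] [-0.0, -0.0, -0.0057]
7 [-0.1656, -0.0903, 0.0] [-0.0, -0.0, -0.0057]
7 [-0.1645, -0.0922, 0.0] [-0.0, -0.0, -0.0057]
7 [-0.1635, -0.0941, 0.0] [-0.0, -0.0, -0.0057]
7 [-0.1624, -0.0959, 0.0] [-0.0, -0.0, -0.0057]
11 [-0.0669, -0.1593, 0.0303] [-0.0, 0.0, -0.0071]
11 [-0.0646, -0.1603, 0.0303] [-0.0, 0.0, -0.0071]
11 [-0.0623, -0.1612, 0.0303] [-0.0, 0.0, -0.0071]
11 [-0.06, -0.1621, 0.0303] [-0.0, 0.0, -0.0071]
11 [-0.0576, -0.1629, 0.0303] [-0.0, 0.0, -0.0071]
11 [-0.0553, -0.1637, 0.0303] [-0.0, 0.0, -0.0071]
11 [-0.053, -0.1645, 0.0303] [-0.0, 0.0, -0.0071]
11 [-0.0506, -0.1652, 0.0303] [-0.0, 0.0, -0.0071]
11 [-0.0483, -0.1659, 0.0303] [-0.0, 0.0, -0.0071]
11 [-0.0459, -0.1666, 0.0303] [-0.0, 0.0, -0.0071]
11 [-0.0435, -0.1672, 0.0303] [-0.0, 0.0, -0.0071]
```

play_rows:
  rows:
    - [[0,0,-0.18],[0,0,0],0]
    - [[0,0,-0.18],[0,0,0],0]
    - [[0,0,-0.18],[0,0,0],0]
    - [[0,0,-0.18],[0,0,0],0]
    - [[0,0,-0.18],[0,0,0],0]
    - [[0,0,0],[0,0,0],0]

```text
t: 1.5
eef_pos: [0.2263, 0.6363, 0.5092]
tool_rot: [0.533, 3.092, 0.019]
force: [0.0, -1.2, -0.3]
gripper_width: -0.0002
finger_force: 0.0
```

play_rows:
  rows:
    - [[-0.168,-0.086,0],[0,0,-0.006],0]
    - [[-0.167,-0.087,0],[0,0,-0.006],0]
    - [[-0.167,-0.088,0],[0,0,-0.006],0]
    - [[-0.166,-0.09,0],[0,0,-0.006],0]
    - [[-0.165,-0.092,0],[0,0,-0.006],0]
    - [[-0.163,-0.094,0],[0,0,-0.006],0]
    - [[-0.162,-0.096,0],[0,0,-0.006],0]

```text
t: 2.38
eef_pos: [0.5013, 0.3487, 0.4997]
tool_rot: [-0.403, -3.114, 0.002]
force: [0.5, 0.2, -0.1]
gripper_width: -0.0
finger_force: 0.0
```

play_rows:
  rows:
    - [[-0.067,-0.16,0],[0,0,-0.007],0]
    - [[-0.065,-0.16,0],[0,0,-0.007],0]
    - [[-0.062,-0.161,0],[0,0,-0.007],0]
    - [[-0.06,-0.162,0],[0,0,-0.007],0]
    - [[-0.058,-0.163,0],[0,0,-0.007],0]
    - [[-0.055,-0.164,0],[0,0,-0.007],0]
    - [[-0.053,-0.165,0],[0,0,-0.007],0]

```text
t: 3.25
eef_pos: [0.5504, -0.0111, 0.4998]
tool_rot: [-0.25, -3.13, -0.001]
force: [1.7, -0.5, 0.9]
gripper_width: 0.0002
finger_force: 0.0
```

play_rows:
  rows:
    - [[-0.05,-0.165,0.08],[0,0,-0.007],0]
    - [[-0.048,-0.166,0.08],[0,0,-0.007],0]
    - [[-0.046,-0.167,0.08],[0,0,-0.007],0]
    - [[-0.044,-0.167,0.08],[0,0,-0.007],0]
    - [[0,0,0],[0,0,0],0]
    - [[0,0,0],[0,0,0],0]

```text
t: 4.0
eef_pos: [0.5787, -0.2146, 0.4046]
tool_rot: [-0.163, -3.136, -0.002]
force: [0.4, 0.4, 0.4]
gripper_width: 0.0002
finger_force: 0.0
```

Run:
```python
from h import *
rows([((.577,-.219,.15),175),((.577,-.219,.08),175)],.05)
```

```text
at [ 0.5787 -0.2146  0.4046] psi 174.0
6 [0.0005, -0.0027, 0.1415] [0.0001, -0.0001, -0.0014]
6 [0.0005, -0.0027, 0.1415] [0.0001, -0.0001, -0.0014]
6 [0.0006, -0.0027, 0.1415] [0.0001, -0.0001, -0.0014]
6 [0.0006, -0.0026, 0.1415] [0.0001, -0.0001, -0.0014]
6 [0.0006, -0.0026, 0.1415] [0.0001, -0.0001, -0.0014]
6 [0.0007, -0.0026, 0.1415] [0.0001, -0.0001, -0.0014]
2 [0.0, -0.0, 0.1167] [0.0, 0.0, -0.0]
2 [0.0, -0.0, 0.1167] [0.0, 0.0, -0.0]
```

play_rows:
  rows:
    - [[0,-0.003,0.14],[0,0,-0.0014],0]
    - [[0,-0.003,0.14],[0,0,-0.0014],0]
    - [[0.001,-0.003,0.14],[0,0,-0.0014],0]
    - [[0.001,-0.003,0.14],[0,0,-0.0014],0]
    - [[0.001,-0.003,0.14],[0,0,-0.0014],0]
    - [[0.001,0,0.14],[0,0,-0.0014],0]
    - [[0,0,0],[0,0,0],0]

```text
t: 4.88
eef_pos: [0.5755, -0.2166, 0.1504]
tool_rot: [-0.133, -3.133, -0.005]
force: [-0.0, 0.2, -0.2]
gripper_width: 0.0
finger_force: 0.0
```

Run:
```python
from h import *
rows([((.577,-.219,.08),175)],.05)
a=env.snapshot("top");b=env.snapshot("scene")
c=np.hstack([cv2.resize(a[170:270,330:480],None,fx=2.6,fy=2.6),cv2.resize(b[140:240,280:430],None,fx=2.6,fy=2.6)]); cv2.imwrite("pics/c1.png",c)
```

```text
at [ 0.5755 -0.2166  0.1504] psi 175.1
2 [-0.0035, -0.0042, 0.1173] [0.0008, -0.0015, 0.0006]
2 [-0.0032, -0.004, 0.1174] [0.0008, -0.0015, 0.0006]
```

View pics/c1.png

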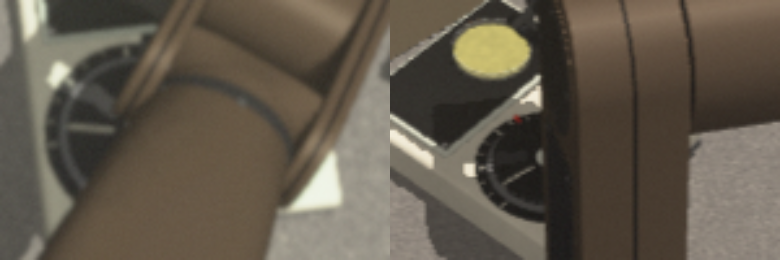

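The arm now hides the post from both cameras: the top view shows only the index, and the scene view only the red line and the index. I'll descend slowly and watch the force.

play_rows:
  rows:
    - [[-0.006,-0.004,0.08],[0,-0.001,0],0]
    - [[-0.006,-0.004,0.08],[0,-0.001,0],0]
    - [[0,0,0.07],[0,-0.001,0],0]
    - [[0,0,0],[0,0,0],0]
    - [[0,0,0],[0,0,0],0]

```text
t: 5.6
eef_pos: [0.5824, -0.2227, 0.0874]
tool_rot: [0.136, 3.128, -0.004]
force: [0.3, 0.0, -0.2]
gripper_width: -0.0001
finger_force: 0.0
```

Run:
```python
from h import *
# arc: finger centre = post(phi) - t*(18mm), tool x = tangent heading phi-90
C=np.array([.5494,-.1777])
T=[]
for phi in [-88,-95,-105,-115,-125]:
    a=np.radians(phi); p=C+.04*np.array([np.cos(a),np.sin(a)]); t=np.array([np.sin(a),-np.cos(a)])
    q=p-.018*t; T.append(((q[0],q[1],.08),phi-90)); print(phi,q)
rows(T,.012)
```

```text
-88 [ 0.56878501 -0.21704744]
-95 [ 0.56384527 -0.21911659]
-105 [ 0.5564339  -0.22099578]
-115 [ 0.54880881 -0.22155944]
-125 [ 0.54120168 -0.22079046]
at [ 0.5824 -0.2227  0.0874] psi 175.0
2 [0.0236, 0.0075, 0.012] [-0.0007, 0.0025, -0.0304]
2 [0.0231, 0.0089, 0.0121] [-0.0007, 0.0025, -0.0304]
1 [0.0167, -0.0063, 0.0] [0.0, -0.0, 0.0611]
2 [0.012, -0.0042, -0.0] [-0.0, 0.0, 0.0436]
2 [0.0116, -0.0052, -0.0] [-0.0, 0.0, 0.0436]
2 [0.012, -0.0042, 0.0] [0.0, -0.0, 0.0436]
2 [0.0116, -0.0052, 0.0] [0.0, -0.0, 0.0436]
2 [0.012, -0.0042, -0.0] [-0.0, 0.0, 0.0436]
2 [0.0116, -0.0052, -0.0] [-0.0, 0.0, 0.0436]
```

play_rows:
  rows:
    - [[0,0.006,0.025],[0,0.001,0],0]
    - [[0.01,0.006,0],[0,0.001,0],0]
    - [[0.01,0,0],[0,0.001,0],0]
    - [[0,0,0],[0,0,0],0]
    - [[0,0,0],[0,0,0],0]

```text
t: 6.22
eef_pos: [0.5751, -0.218, 0.077]
tool_rot: [0.137, 3.138, -0.0]
force: [0.1, 0.3, 1.3]
gripper_width: 0.0002
finger_force: 0.0
```

play_rows:
  rows:
    - [[0.01,0,0],[0,0,0],0]
    - [[0.01,0,0],[0,0,0],0]
    - [[0.01,0,0],[0,0,0],0]
    - [[0.01,0,0],[0,0,0],0]

```text
t: 6.72
eef_pos: [0.5633, -0.217, 0.0769]
tool_rot: [0.137, 3.137, -0.001]
force: [1.8, -0.6, -0.4]
gripper_width: -0.0
finger_force: 0.9
```

Run:
```python
from h import *
o=env.observe(); print(o["force"],o["eef_pos"])
b=env.snapshot("scene"); cv2.imwrite("pics/c2.png",cv2.resize(b[140:240,280:410],None,fx=6,fy=6,interpolation=2))
```

```text
[ 1.84365031 -0.62252434 -0.41872735] [ 0.56325028 -0.21701027  0.07687798]
```

View pics/c2.png

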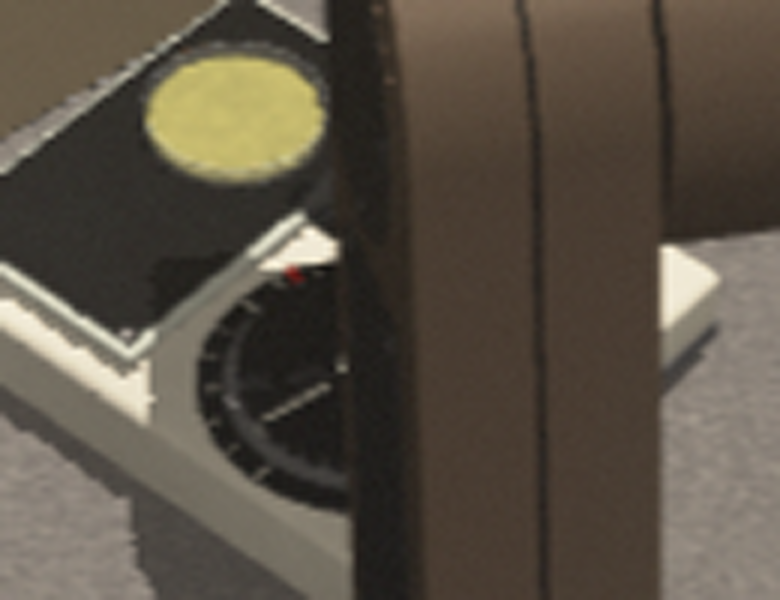

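The scene view confirms the contact: the post is touched at the predicted spot, with 1.8 N. The index, at about (329, 206), and the red line, at (329, 186), both stay visible, so I can measure while pushing.

```bash
cat >> h.py <<'E'
C=np.array([.5494,-.1777])
def arc(phis):
    T=[]
    for phi in phis:
        a=np.radians(phi); p=C+.04*np.array([np.cos(a),np.sin(a)]); t=np.array([np.sin(a),-np.cos(a)]); q=p-.018*t
        T.append(((q[0],q[1],.079),phi-90))
    rows(T,.012)
E
python3 - <<'E'
from h import *
arc(range(-100,-140,-5))
E
```

```text
at [ 0.5631 -0.217   0.0769] psi 175.0
1 [0.0086, -0.0114, -0.007] [-0.0002, 0.0005, 0.0437]
1 [0.0118, -0.0047, 0.0] [-0.0, -0.0, 0.0436]
1 [0.0118, -0.0047, -0.0] [0.0, 0.0, 0.0436]
1 [0.0118, -0.0047, -0.0] [0.0, 0.0, 0.0436]
1 [0.0118, -0.0047, 0.0] [-0.0, -0.0, 0.0436]
1 [0.0118, -0.0047, -0.0] [0.0, -0.0, 0.0436]
1 [0.0118, -0.0047, 0.0] [-0.0, 0.0, 0.0436]
1 [0.0118, -0.0047, 0.0] [-0.0, 0.0, 0.0436]
```

play_rows:
  rows:
    - [[0.0095,-0.009,-0.003],[0,0,0.0436],0]
    - [[0.0118,-0.0047,0],[0,0,0.0436],0]
    - [[0.0118,-0.0047,0],[0,0,0.0436],0]
    - [[0.0118,-0.0047,0],[0,0,0.0436],0]
    - [[0.0118,-0.0047,0],[0,0,0.0436],0]
    - [[0.0118,-0.0047,0],[0,0,0.0436],0]
    - [[0.0118,-0.0047,0],[0,0,0.0436],0]
    - [[0.0118,-0.0047,0],[0,0,0.0436],0]

```text
t: 7.78
eef_pos: [0.5343, -0.2181, 0.078]
tool_rot: [1.205, 2.899, -0.0]
force: [1.9, -1.7, -1.7]
gripper_width: 0.0002
finger_force: 0.8
```

Run:
```python
from h import *
arc(range(-140,-180,-5))
b=env.snapshot("scene"); cv2.imwrite("pics/c3.png",cv2.resize(b[150:240,290:410],None,fx=6,fy=6,interpolation=2))
```

```text
at [ 0.5343 -0.2181  0.078 ] psi 134.9
1 [0.0114, -0.0074, -0.0035] [0.0004, 0.0009, 0.0425]
1 [0.0118, -0.0047, 0.0] [-0.0, -0.0, 0.0436]
1 [0.0118, -0.0047, -0.0] [0.0, 0.0, 0.0436]
1 [0.0118, -0.0047, -0.0] [0.0, 0.0, 0.0436]
1 [0.0118, -0.0047, -0.0] [0.0, 0.0, 0.0436]
1 [0.0118, -0.0047, -0.0] [-0.0, 0.0, 0.0436]
1 [0.0118, -0.0047, -0.0] [0.0, 0.0, 0.0436]
1 [0.0118, -0.0047, 0.0] [0.0, -0.0, 0.0436]
```

View pics/c3.png

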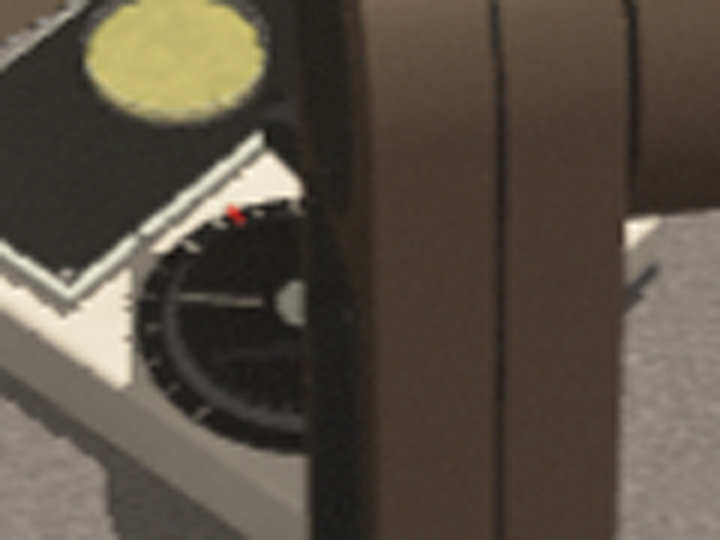

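The dial has turned as planned: the index now points to (320, 199.5), and the red line is unmoved at (329, 186). I'll continue along the arc.

play_rows:
  rows:
    - [[0.0114,-0.0074,-0.003],[0,0,0.043],0]
    - [[0.0118,-0.0047,0],[0,0,0.0436],0]
    - [[0.0118,-0.0047,0],[0,0,0.0436],0]
    - [[0.0118,-0.0047,0],[0,0,0.0436],0]
    - [[0.0118,-0.0047,0],[0,0,0.0436],0]
    - [[0.0118,-0.0047,0],[0,0,0.0436],0]
    - [[0.0118,-0.0047,0],[0,0,0.0436],0]
    - [[0.0118,-0.0047,0],[0,0,0.0436],0]

```text
t: 8.82
eef_pos: [0.5111, -0.1996, 0.079]
tool_rot: [2.12, 2.316, -0.0]
force: [1.7, -1.4, 0.7]
gripper_width: -0.0002
finger_force: 0.8
```

Run:
```python
from h import *
arc([-180,-184,-187,-190,-192,-193.7])
b=env.snapshot("scene"); cv2.imwrite("pics/c4.png",cv2.resize(b[150:240,290:410],None,fx=6,fy=6,interpolation=2))
```

```text
at [ 0.5111 -0.1996  0.079 ] psi 95.0
1 [0.0133, -0.0045, -0.0001] [0.0007, 0.0008, 0.0441]
1 [0.0094, -0.0039, 0.0] [-0.0, -0.0, 0.0349]
1 [0.0071, -0.003, -0.0] [0.0, -0.0, 0.0262]
1 [0.0071, -0.003, -0.0] [-0.0, 0.0, 0.0262]
1 [0.0047, -0.002, -0.0] [0.0, 0.0, 0.0175]
1 [0.004, -0.0017, 0.0] [-0.0, -0.0, 0.0148]
```

View pics/c4.png

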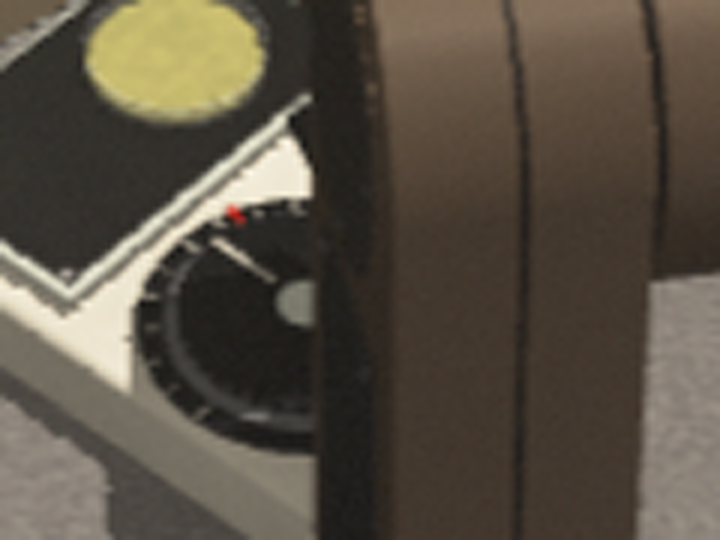

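The index end is at (326, 190) in the image, about 15-20° short of the red line at (329, 186). I'll push on to 2-3° short and then measure.

play_rows:
  rows:
    - [[0.0125,-0.0045,0],[0,0,0.0436],0]
    - [[0.0094,-0.0039,0],[0,0,0.035],0]
    - [[0.0071,-0.003,0],[0,0,0.026],0]
    - [[0.0071,-0.003,0],[0,0,0.026],0]
    - [[0,0,0],[0,0,0],0]
    - [[0,0,0],[0,0,0],0]

```text
t: 9.62
eef_pos: [0.5066, -0.1884, 0.0789]
tool_rot: [2.401, 2.025, -0.0]
force: [0.8, -1.1, 0.9]
gripper_width: 0.0001
finger_force: 0.5
```

```bash
cat >> h.py <<'E'
def meas(n="scene",save=None):
    """headings of index and red line seen from the dial axis, and index_end - red_line offset"""
    im=env.snapshot(n); hsv=cv2.cvtColor(im,cv2.COLOR_BGR2HSV)
    if save: cv2.imwrite(save,im)
    v,u=np.mgrid[:480,:640]; 
    def loc(z):
        p,M,c=cam(n); d=np.stack([(u-p["cx"])/p["fx"],(v-p["cy"])/p["fy"],np.ones_like(u,float)],-1)@M.T
        W=c+d*((z-c[2])/d[...,2])[...,None]; e=W[...,:2]-C; return np.hypot(e[...,0],e[...,1]),np.arctan2(e[...,1],e[...,0])
    r,a=loc(.068); r2,a2=loc(.062)
    g=im.min(2).astype(float); k=(r>.026)&(r<.05)&(abs(a)<1.2); w=np.clip(g-90,0,None)*k
    red=((hsv[...,0]<8)|(hsv[...,0]>172))&(hsv[...,1]>110)&(abs(r2-.068)<.013)
    ia=np.degrees((a*w).sum()/max(w.sum(),1)); sp=np.degrees(np.sqrt((w*(a-np.radians(ia))**2).sum()/max(w.sum(),1)))
    print("index",ia.round(1),"spread",sp.round(1),"npx",int((w>0).sum()),"red",np.degrees(a2[red].mean()).round(1),int(red.sum()))
E
python3 - <<'E'
from h import *
meas(save="pics/c5f.png")
b=cv2.imread("pics/c5f.png"); cv2.imwrite("pics/c5.png",cv2.resize(b[150:240,290:410],None,fx=6,fy=6,interpolation=2))
print(env.observe()["force"]); arc([-192,-193.7])
E
```

```text
index -11.1 spread 1.7 npx 11 red -14.2 7
[-0.2245669  -1.97338227  0.59063834]
at [ 0.5066 -0.1884  0.0788] psi 80.3
1 [0.0047, -0.001, -0.0005] [0.0002, 0.0002, 0.0197]
1 [0.004, -0.0017, 0.0] [-0.0, -0.0, 0.0148]
```

View pics/c5.png

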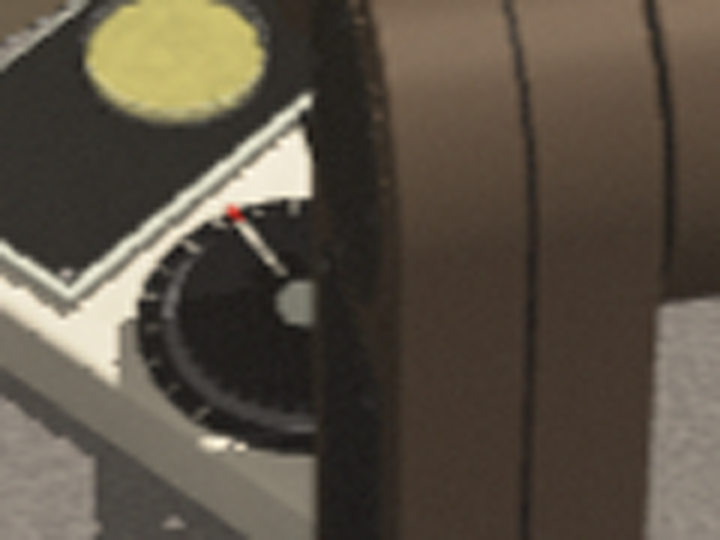

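The index line now runs almost into the red line; measured, about 3° remain.

play_rows:
  rows:
    - [[0.0035,-0.001,0],[0,0,0.013],0]
    - [[0.0033,-0.0015,0],[0,0,0.012],0]
    - [[0,0,0],[0,0,0],0]
    - [[0,0,0],[0,0,0],0]

```text
t: 10.18
eef_pos: [0.506, -0.186, 0.0786]
tool_rot: [-2.453, -1.963, 0.0]
force: [0.5, -1.4, 1.0]
gripper_width: -0.0001
finger_force: 0.6
```

Run:
```python
from h import *
meas();meas(); print(env.observe()["force"]); arc([-193.7])
```

```text
index -14.6 spread 1.9 npx 11 red -13.4 7
index -14.6 spread 1.9 npx 11 red -13.4 7
[-0.40112899 -1.01155757  0.56238454]
at [ 0.506  -0.186   0.0785] psi 77.3
1 [0.001, 0.0007, -0.0015] [-0.0001, -0.0001, 0.0089]
```

play_rows:
  rows:
    - [[-0.02,0,0],[0,0,0],0]
    - [[-0.04,0,0],[0,0,0],0]
    - [[-0.02,0,-0.05],[0,0,0],0]
    - [[0,0,-0.18],[0,0,0],0]
    - [[-0.05,0,-0.18],[0,0,0],0]
    - [[-0.15,0,-0.1],[0,0,0],0]
    - [[-0.15,0,0],[0,0,0],0]
    - [[-0.1,0,0],[0,0,0],0]

```text
t: 11.28
eef_pos: [0.4707, -0.3435, 0.2338]
tool_rot: [2.452, 1.959, 0.0]
force: [0.1, 0.2, -0.4]
gripper_width: 0.0
finger_force: 0.0
```

Run:
```python
from h import *
meas();meas("top","pics/c6f.png"); print(env.observe()["eef_pos"])
b=cv2.imread("pics/c6f.png"); cv2.imwrite("pics/c6.png",cv2.resize(b[180:265,340:465],None,fx=6,fy=6,interpolation=2))
```

```text
index -14.6 spread 2.0 npx 14 red -13.4 7
index -13.7 spread 3.4 npx 52 red -13.7 11
[ 0.47023205 -0.34418273  0.2329327 ]
```

View pics/c6.png

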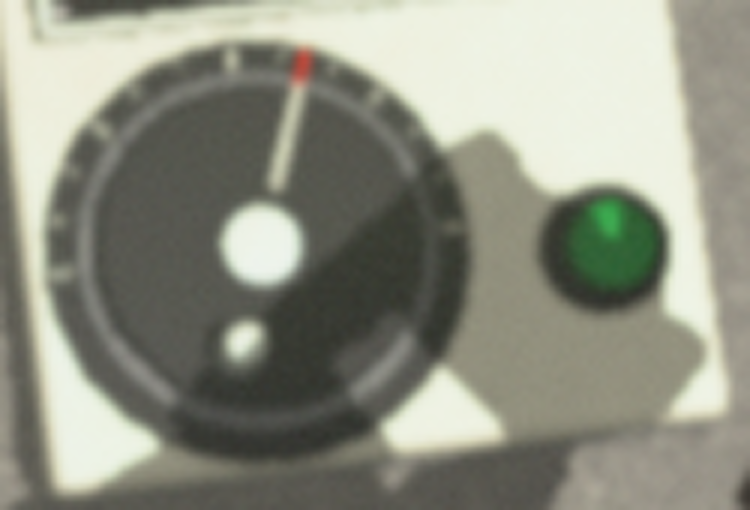

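The top view shows the index exactly in line with the red line (both at -13.7°). The green button is at (442, 221) in the image. Next, the button.

Run:
```python
from h import *
rows([((.549,-.302,.15),77),((.549,-.302,.1),77)])
```

```text
at [ 0.4702 -0.3442  0.2329] psi 77.1
3 [0.0654, 0.0747, 0.0921] [0.0002, 0.0002, 0.0003]
3 [0.0654, 0.0747, 0.0921] [0.0002, 0.0002, 0.0003]
3 [0.0654, 0.0747, 0.0921] [0.0002, 0.0002, 0.0003]
1 [-0.0, 0.0, 0.1667] [-0.0, -0.0, -0.0]
```

play_rows:
  rows:
    - [[0.065,0.075,0.092],[0,0,0],0]
    - [[0.065,0.075,0.092],[0,0,0],0]
    - [[0.065,0.075,0.092],[0,0,0],0]
    - [[0,0,0.08],[0,0,0],0]
    - [[0,0,0.07],[0,0,0],0]
    - [[0,0,0],[0,0,0],0]
    - [[0,0,0],[0,0,0],0]

```text
t: 12.25
eef_pos: [0.5502, -0.2994, 0.105]
tool_rot: [2.452, 1.961, 0.001]
force: [-0.6, 0.6, 0.3]
gripper_width: 0.0001
finger_force: 0.0
```

play_rows:
  rows:
    - [[0,0,0.017],[0,0,0],0]
    - [[0,0,0.017],[0,0,0],0]
    - [[0,0,0],[0,0,0],0]
    - [[0,0,0],[0,0,0],0]

```text
t: 12.75
eef_pos: [0.5499, -0.2989, 0.0936]
tool_rot: [-2.453, -1.962, -0.0]
force: [-0.5, 0.3, -0.3]
gripper_width: -0.0001
finger_force: 0.0
```

play_rows:
  rows:
    - [[-0.01,0,0.017],[0,0,0],0]
    - [[0,0,0.012],[0,0,0],0]
    - [[0,0,0],[0,0,0],0]
    - [[0,0,0],[0,0,0],0]

```text
t: 13.25
eef_pos: [0.5492, -0.3018, 0.0849]
tool_rot: [-2.453, -1.962, 0.0]
force: [-1.3, 0.3, -0.0]
gripper_width: -0.0001
finger_force: 0.0
```

play_rows:
  rows:
    - [[0,0,0.01],[0,0,0],0]
    - [[0,0,0],[0,0,0],0]
    - [[0,0,0],[0,0,0],0]

```text
t: 13.62
eef_pos: [0.5492, -0.3018, 0.0819]
tool_rot: [-2.453, -1.963, 0.0]
force: [-0.0, 0.6, 0.1]
gripper_width: -0.0001
finger_force: 0.0
```

play_rows:
  rows:
    - [[0,0,0.01],[0,0,0],0]
    - [[0,0,0],[0,0,0],0]
    - [[0,0,0],[0,0,0],0]

```text
t: 14.0
eef_pos: [0.5492, -0.3018, 0.0788]
tool_rot: [-2.453, -1.962, 0.0]
force: [1.2, -0.6, -0.1]
gripper_width: 0.0003
finger_force: 0.0
```

play_rows:
  rows:
    - [[0,0,0.01],[0,0,0],0]
    - [[0,0,0],[0,0,0],0]
    - [[0,0,0],[0,0,0],0]

```text
t: 14.38
eef_pos: [0.5494, -0.302, 0.0763]
tool_rot: [2.453, 1.962, 0.0]
force: [1.1, -0.1, 2.1]
gripper_width: 0.0004
finger_force: 0.7
```

play_rows:
  rows:
    - [[0,0,0.007],[0,0,0],0]
    - [[0,0,0],[0,0,0],0]
    - [[0,0,0],[0,0,0],0]

```text
t: 14.75
eef_pos: [0.5494, -0.302, 0.0741]
tool_rot: [2.453, 1.962, 0.0]
force: [0.5, -0.7, 2.2]
gripper_width: 0.0001
finger_force: 1.2
```

play_rows:
  rows:
    - [[0,0,0.007],[0,0,0],0]
    - [[0,0,0],[0,0,0],0]
    - [[0,0,0],[0,0,0],0]

```text
t: 15.12
eef_pos: [0.5494, -0.302, 0.072]
tool_rot: [2.453, 1.962, 0.0]
force: [0.3, -0.2, 4.3]
gripper_width: 0.0003
finger_force: 1.7
```

play_rows:
  rows:
    - [[0,0,0.006],[0,0,0],0]
    - [[0,0,0],[0,0,0],0]
    - [[0,0,0],[0,0,0],0]

```text
t: 15.5
eef_pos: [0.5495, -0.302, 0.071]
tool_rot: [2.453, 1.962, 0.0]
force: [-1.4, 1.1, 8.2]
gripper_width: -0.0004
finger_force: 3.7
```

play_rows:
  rows:
    - [[0,0,0.005],[0,0,0],0]
    - [[0,0,0],[0,0,0],0]
    - [[0,0,0],[0,0,0],0]

```text
t: 15.88
eef_pos: [0.5495, -0.302, 0.0709]
tool_rot: [2.453, 1.963, -0.0]
force: [-2.3, 2.8, 13.1]
gripper_width: 0.0002
finger_force: 6.5
```

It has bottomed out: 13 N with no further travel. Now straight up and clear.

play_rows:
  rows:
    - [[0,0,-0.03],[0,0,0],0]
    - [[0,0,-0.08],[0,0,0],0]
    - [[0,0,-0.16],[0,0,0],0]
    - [[0,0,-0.16],[0,0,0],0]
    - [[-0.15,0,-0.1],[0,0,0],0]
    - [[-0.1,0,0],[0,0,0],0]
    - [[0,0,0],[0,0,0],0]
    - [[0,0,0],[0,0,0],0]

```text
t: 16.88
eef_pos: [0.5321, -0.3738, 0.2256]
tool_rot: [-2.45, -1.96, 0.0]
force: [-0.5, -0.1, 0.2]
gripper_width: -0.0003
finger_force: 0.0
```

Run:
```python
from h import *
meas();meas("top","pics/end.png"); o=env.observe(); print(o["eef_pos"],o["force"])
a,b=cv2.imread("pics/top0.png"),cv2.imread("pics/end.png")
for n,(x0,x1,y0,y1) in dict(tape=(175,230,265,320),pen=(435,505,322,362),dish=(385,432,127,173)).items():
    print(n,np.abs(a[y0:y1,x0:x1].astype(int)-b[y0:y1,x0:x1]).mean().round(1))
g=cv2.cvtColor(b,cv2.COLOR_BGR2HSV)
```

```text
index -14.6 spread 2.0 npx 14 red -13.4 7
index -13.6 spread 3.4 npx 51 red -13.7 11
[ 0.53257874 -0.3735409   0.22608042] [-0.80086421  0.88740748 -0.04560171]
tape 21.1
pen 41.3
dish 17.0
```

```bash
python3 -c "
from cell import env
print(env.finish_job())"
```

```text
the job is handed in; nothing more can be done
None
```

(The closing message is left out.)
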